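Click-test the eyeliners and set the bad one aside

TASK

Test the three click eyeliners standing in the carousel: push each button fully in and let go. Leave the two that latch standing in the carousel with their buttons down, and stand the one that springs back in the blue tumbler, button end up. Do not shift the dropper bottle or the trinket tray and what lies in it.

Things in the scene. Friction and masses are not known exactly. Their poses are not given: they have to be found in the camera images.
- pen_1_center (a point): Click eyeliner 1 of three alike: round black barrel 16 mm thick, 128 mm long, two brass bands, upright in a clear carousel tube, button end up. Point: middle of the barrel on its axis, 64 mm above its foot and 64 mm below its top rim; z runs along the pen to the button. The top 83 mm stands free above the tube. 35 g; 1 mm play in the tube.
- knock_1_top (a point): Centre of the top face of the click button of eyeliner 1, a rose-gold round button 10 mm thick that stands 14 mm above the barrel's rim when up; the point goes down with the button.
- knock_1 (a joint): Push-in of the button of eyeliner 1, m: 0 up (start), 0.010 fully in (stop). It takes 0.5 N to start, 4 N fully in. In a good pen the catch holds past 0.0065 and the button, let go, stays at about 0.006; pressing again does not free it. In the faulty pen it comes back to about 0.0015. Which tube holds the faulty pen changes from run to run; it looks like the others.
- pen_2_center (a point): Click eyeliner 2 of three alike: round black barrel 16 mm thick, 128 mm long, two brass bands, upright in a clear carousel tube, button end up. Point: middle of the barrel on its axis, 64 mm above its foot and 64 mm below its top rim; z runs along the pen to the button. The top 83 mm stands free above the tube. 35 g; 1 mm play in the tube.
- knock_2_top (a point): Centre of the top face of the click button of eyeliner 2, a rose-gold round button 10 mm thick that stands 14 mm above the barrel's rim when up; the point goes down with the button.
- knock_2 (a joint): Push-in of the button of eyeliner 2, m: 0 up (start), 0.010 fully in (stop). It takes 0.5 N to start, 4 N fully in. In a good pen the catch holds past 0.0065 and the button, let go, stays at about 0.006; pressing again does not free it. In the faulty pen it comes back to about 0.0015. Which tube holds the faulty pen changes from run to run; it looks like the others.
- pen_3_center (a point): Click eyeliner 3 of three alike: round black barrel 16 mm thick, 128 mm long, two brass bands, upright in a clear carousel tube, button end up. Point: middle of the barrel on its axis, 64 mm above its foot and 64 mm below its top rim; z runs along the pen to the button. The top 83 mm stands free above the tube. 35 g; 1 mm play in the tube.
- knock_3_top (a point): Centre of the top face of the click button of eyeliner 3, a rose-gold round button 10 mm thick that stands 14 mm above the barrel's rim when up; the point goes down with the button.
- knock_3 (a joint): Push-in of the button of eyeliner 3, m: 0 up (start), 0.010 fully in (stop). It takes 0.5 N to start, 4 N fully in. In a good pen the catch holds past 0.0065 and the button, let go, stays at about 0.006; pressing again does not free it. In the faulty pen it comes back to about 0.0015. Which tube holds the faulty pen changes from run to run; it looks like the others.
- carousel: Clear acrylic carousel, 230 mm across; origin: centre of its underside on the glass. It turns stiffly (0.08 N m). 80 mm from its centre, 120 degrees apart, three clear tubes (24 mm outside, 18 mm bore, mouths 62 mm above the glass) hold the eyeliners, feet 17 mm above the glass. Between them short cosmetics 51 mm high; a 96 mm dish in the middle tops out at 84 mm.
- tumbler: Blue ceramic tumbler for the rejects, open at the top, 88 mm high, 76 mm across the rim, wall 4 mm, standing loose on the glass, 0.3 kg; narrower towards its floor, which is about 5 mm above its origin. Origin: centre of its underside; z up.
- dropper_bottle: Bystander: closed amber glass dropper bottle, 36 mm across, 108 mm high, upright. Origin: centre of its underside.
- trinket_tray: Bystander: green ceramic trinket tray 175 x 95 x 18 mm, long along its x. Origin: centre of its underside.
- cuticle_pusher: Bystander: steel cuticle pusher 142 mm long, 8 mm thick, lying in the trinket tray along its x. Origin: its middle, on the tray's floor.
- capped_pen: Bystander: a capped eyeliner of another kind, 135 mm long, 14 mm thick, lying in the trinket tray along its x. Origin: its middle, on the tray's floor.
Mind the look-alikes: they are no part of the job. Of the things that look like the tumbler, the middle-sized one is meant. What is shaped like the part that bears pen_2_center but red is not meant.

How it is judged:
By the outcome, as a careful person would: the job done as asked, in the order asked, and still so for the second after the job is handed in, with the robot touching nothing.
It also fails if it takes over 56 s, if anything falls off the work surface, if the arm or the gripper's body presses on something with over 40 N, if the wrist force passes 120 N, or if a joint passes its speed limit or range.

ROBOT

A 7-joint arm with a two-finger parallel gripper is mounted at the origin on the work surface. World frame = base frame: x ahead of the robot, y to its left, z up, the work surface at z = 0. Lengths are in m, angles in rad, forces in N, time in s.
With the tool pointing down it reaches from about 0.4 to 0.925 m from the base axis. Payload 5.6 kg.
Tool frame: the origin (TCP) lies at the very end of the fingers, on their centre line; the grasp point (between the pads) lies behind it (env.grasp_offset is the z of the grasp point in the tool frame, in m); z points along the fingers, y is the direction in which the jaws open and shut (so a half turn about z gives the same grasp; the last joint's range is limited). The gripper opens to 85 mm and grips with 20 to 120 N. Pads are 22 mm wide; open, the fingers measure 114 mm over their backs; the gripper's body (76 mm by 85 mm) begins 54 mm behind the grasp point. The pads swing forward as they close: fully open they stand 13 mm farther back than shut.
Start: joints at [1.097, 0.468, -0.012, 1.603, 0.006, 1.071, -0.056], TCP at [0.271, -0.591, 0.231] pointing down, gripper open.
Joint ranges: [-2.53, 2.53], [-0.31, 2.02], [-1.57, 1.55], [0.28, 2.44], [-1.29, 4.43], [0.15, 1.84], [-2.92, 2.92]. Speed limits (rad/s): [2.57, 2.57, 3.14, 3.14, 3.14, 3.14, 3.14].

INTERFACE

Orientations are given as a unit quaternion [x, y, z, w].
In Python, from station import env gives the robot as it stands. Calls block until the motion is done:
- env.reach(position, orientation): joint-space move of the TCP to a pose.
- env.move_straight(position, rotation=None, rate=0.15): straight line of the TCP; rotation=None keeps the orientation; rate is the mean speed in m/s.
- env.movej(angles): joint-space move.
- env.gripper_open() and env.close_gripper(): open the fingers fully, or close them until they stop; the grip force is fixed at half the most.
- env.hold(seconds).
- env.ik(position, orientation): joint angles nearest the present ones, or None.
- env.get_image(name): name is "scene" or "top" or "wrist"; returns a dict with "image" (400x640x3 uint8, red, green, blue), "mtx" (3x3 intrinsics, pixels), "T" (4x4, takes a point from camera to world coordinates); the wrist camera has in their place "T_tool_cam" (4x4, takes a point from camera to tool coordinates, whose origin is the TCP and whose axes are the flange's). Camera axes: x right, y down, z forward; pixel columns grow to the right and rows downward; lengths in m; the calibration is good to about 2 mm. A picture is of the moment at which its call begins: read the wrist's pose just before it. There is no depth.
A pose or a line that the arm cannot do raises env.IKError and nothing moves.
- env.job_done(): hands the job in, once; it reports no verdict.
Readings, each from a call of its own:
- env.read_time(): time.
- env.read_joints(): joint angles.
- env.read_qd(): joint speeds.
- env.read_tau(): joint torques, N m.
- env.read_eef_pos(): TCP position.
- env.read_ee_rot(): TCP orientation.
- env.read_force(): force on the tool from outside, world axes, zero at the start.
- env.read_ft_torque(): the same for the moment, N m.
- env.read_grip_width(): finger opening in m.
Only numpy, scipy, OpenCV 4.12 (cv2) and the standard library are available. Lean on these libraries where they do the work, as an engineer would, in place of code of your own. Each camera call takes 0.05 s, during which the arm holds its last target.

## Working session

There is one attempt and no reset: what is moved stays moved. The work goes in short steps, each a Python script; the robot and the scene stay as the last script left them, time stands still between calls to the robot, and variables do not carry over. Pictures are saved under pics/ and viewed, and the job is handed in when it is done.

```bash
ls; mkdir -p pics; python3 - <<'E'
from station import env
import cv2,numpy as np
print(env.read_time(), env.read_eef_pos(), env.read_ee_rot(), env.grasp_offset, env.read_grip_width())
for n in ["scene","top","wrist"]:
    d=env.get_image(n); cv2.imwrite(f"pics/{n}0.png",d["image"][:,:,::-1])
    print(n,d["mtx"].tolist(), np.round(d.get("T",d.get("T_tool_cam")),4).tolist())
E
```

```text
pics
0.0 [ 0.2711092  -0.59014417  0.23031267] [ 9.76901900e-01  2.13686318e-01 -2.65825372e-04 -8.74385654e-04] -0.0187 0.08515229339882252
scene [[511.10621748304635, 0.0, 313.50589376631757], [0.0, 511.10621748304635, 197.81097710182956], [0.0, 0.0, 1.0]] [[-0.1761, 0.6735, -0.7179, 1.4578], [0.9843, 0.1317, -0.1178, 0.1514], [0.0152, -0.7274, -0.6861, 0.9688], [0.0, 0.0, 0.0, 1.0]]
top [[465.97520984531764, 0.0, 312.2868994629638], [0.0, 465.97520984531764, 209.74797012289233], [0.0, 0.0, 1.0]] [[0.0645, -0.9741, 0.2169, 0.3097], [-0.9979, -0.0628, 0.0148, 0.0184], [-0.0008, -0.2174, -0.9761, 1.3374], [0.0, 0.0, 0.0, 1.0]]
wrist [[353.8257574912669, 0.0, 315.0907883259684], [0.0, 353.8257574912669, 194.84197093232984], [0.0, 0.0, 1.0]] [[-0.0003, -0.9462, -0.3237, 0.083], [1.0, -0.0001, -0.0005, 0.0002], [0.0004, -0.3237, 0.9462, -0.1428], [0.0, 0.0, 0.0, 1.0]]
```

View pics/scene0.png

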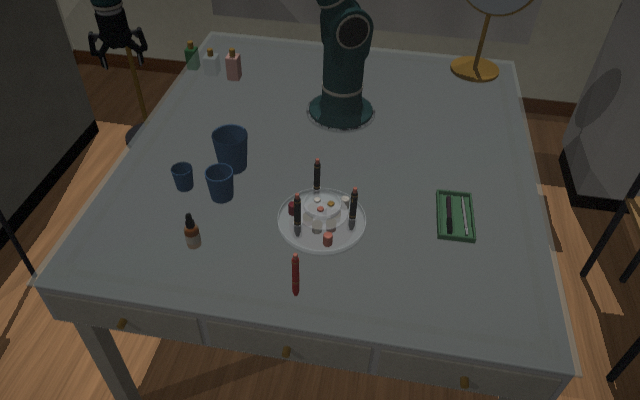

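View pics/top0.png

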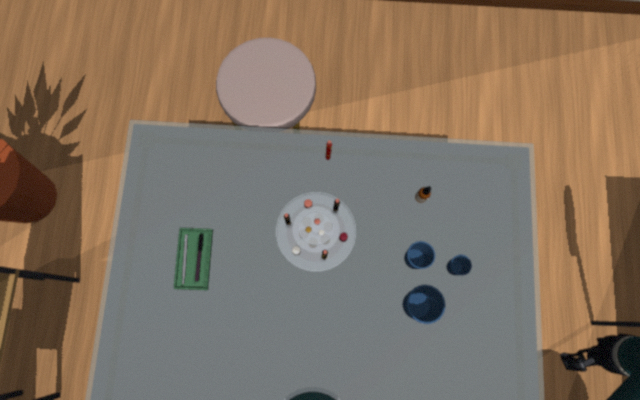

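View pics/wrist0.png

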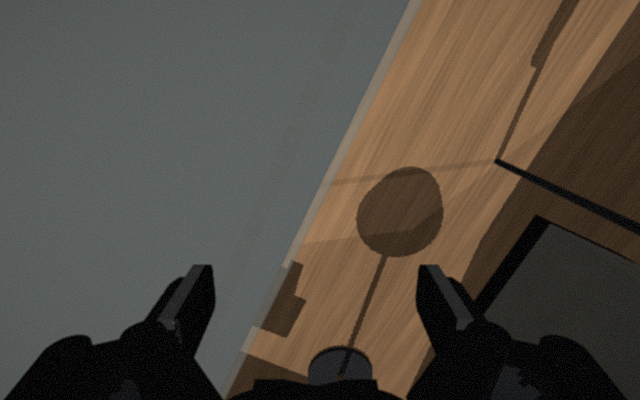

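The scene view shows the carousel at (322,218) with three black pens, at about (317,175), (353,205) and (297,210). The middle-sized tumbler is at (220,183), and at (420,255) in the top view. The red look-alike pen is at (295,273). I'll zoom in next.

```bash
python3 - <<'E'
import cv2
s=cv2.imread("pics/scene0.png"); t=cv2.imread("pics/top0.png")
cv2.imwrite("pics/s1.png",cv2.resize(cv2.convertScaleAbs(s[145:265,260:385],alpha=1.8),None,fx=5,fy=5,interpolation=cv2.INTER_CUBIC))
cv2.imwrite("pics/t1.png",cv2.resize(cv2.convertScaleAbs(t[180:330,260:480],alpha=1.8),None,fx=3.6,fy=3.6,interpolation=cv2.INTER_CUBIC))
E
```

```text
(no output)
```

View pics/s1.png

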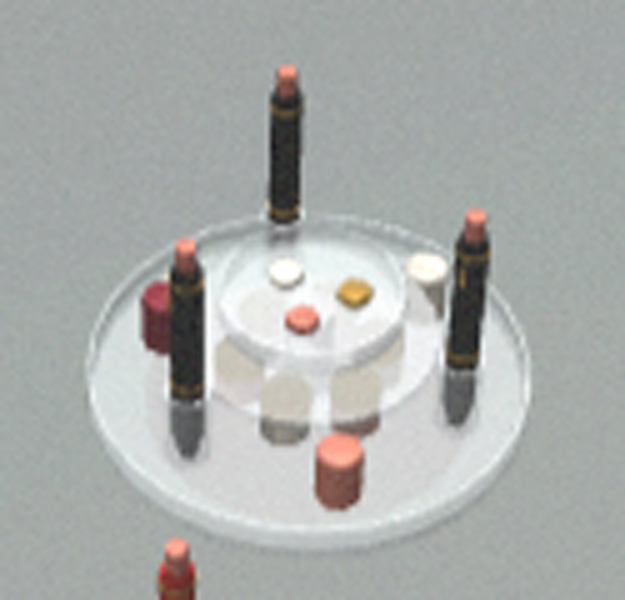

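View pics/t1.png

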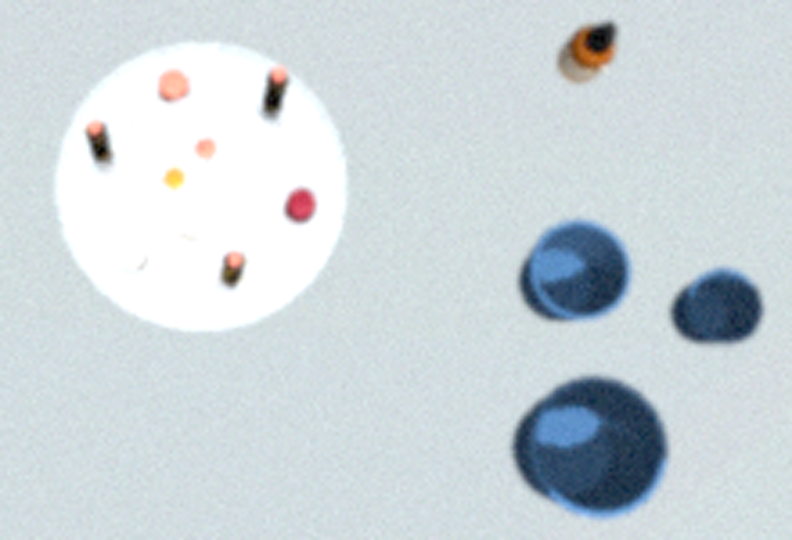

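The zoom shows the rose-gold buttons clearly in both views. Now blob centroids, then rays.

```bash
cat > h.py <<'E'
import numpy as np, cv2
from station import env
from scipy.spatial.transform import Rotation as R
def ray(d,uv,T=None):
    T=d["T"] if T is None else T
    v=np.linalg.inv(d["mtx"])@[uv[0],uv[1],1.]; v=T[:3,:3]@v
    return T[:3,3],v/np.linalg.norm(v)
def plane(d,uv,z,T=None):
    o,v=ray(d,uv,T); return o+v*(z-o[2])/v[2]
def tri(rs):
    A=sum(np.eye(3)-np.outer(v,v) for o,v in rs); b=sum((np.eye(3)-np.outer(v,v))@o for o,v in rs)
    p=np.linalg.solve(A,b); return p,[np.linalg.norm(np.cross(p-o,v)) for o,v in rs]
def blobs(m,amin=4):
    n,l,s,c=cv2.connectedComponentsWithStats(m.astype(np.uint8)); return [(s[i].tolist(),c[i].round(1)) for i in range(1,n) if s[i,4]>=amin]
def wristT():
    p=np.array(env.read_eef_pos()); q=env.read_ee_rot(); d=env.get_image("wrist")
    T=np.eye(4);T[:3,:3]=R.from_quat(q).as_matrix();T[:3,3]=p
    d["T"]=T@d["T_tool_cam"]; return d
def save(d,n,a=1.): cv2.imwrite("pics/"+n,cv2.convertScaleAbs(d["image"][:,:,::-1],alpha=a))
def salmon(im):
    h=cv2.cvtColor(im,cv2.COLOR_RGB2HSV); return ((h[...,0]<12)|(h[...,0]>174))&(h[...,1]>80)&(h[...,2]>80)
def blue(im):
    h=cv2.cvtColor(im,cv2.COLOR_RGB2HSV); return (h[...,0]>98)&(h[...,0]<120)&(h[...,1]>110)
E
python3 - <<'E'
from h import *
for n,(x0,x1,y0,y1) in {"scene":(150,400,110,300),"top":(260,480,130,330)}.items():
    d=env.get_image(n); im=d["image"]
    for nm,m in (("salmon",salmon(im)),("blue",blue(im))):
        mm=np.zeros_like(m); mm[y0:y1,x0:x1]=m[y0:y1,x0:x1]
        print(n,nm)
        for s,c in blobs(mm): print(s,c, plane(d,c,.152 if nm=="salmon" else .088).round(4)[:2])
E
```

```text
scene salmon
[316, 158, 3, 3, 9] [317. 159.] [ 0.4603 -0.0054]
[353, 187, 4, 3, 11] [354.6 188.1] [0.5511 0.1013]
[295, 193, 4, 3, 11] [296.6 194.1] [ 0.5982 -0.03  ]
[289, 202, 5, 5, 20] [291.2 203.8] [ 0.6327 -0.0356]
[317, 206, 7, 5, 25] [320.  208.4] [0.6349 0.0319]
[323, 231, 9, 8, 53] [327.4 234.9] [0.7125 0.0613]
[293, 253, 4, 4, 13] [294.6 254.4] [0.7798 0.0028]
scene blue
[218, 127, 4, 2, 4] [219.5 127.8] [ 0.2952 -0.3222]
[233, 130, 4, 2, 4] [234.5 130.5] [ 0.2994 -0.2756]
[223, 147, 3, 2, 4] [224.2 147.8] [ 0.3838 -0.2802]
[216, 149, 2, 4, 4] [216.5 150.5] [ 0.3996 -0.2974]
[222, 157, 2, 4, 4] [222.2 158.5] [ 0.4303 -0.2713]
[183, 163, 5, 2, 5] [185.  163.8] [ 0.4713 -0.3621]
[219, 162, 4, 4, 9] [220.8 163.4] [ 0.4511 -0.2687]
[224, 162, 10, 12, 21] [229. 167.] [ 0.4613 -0.2427]
[177, 166, 4, 4, 8] [178.1 167.4] [ 0.4892 -0.3747]
[186, 169, 4, 4, 6] [187.2 170.8] [ 0.4978 -0.3461]
[208, 168, 3, 4, 4] [209.  169.5] [ 0.4816 -0.2915]
[171, 170, 10, 6, 15] [175.1 173.2] [ 0.5132 -0.3738]
[205, 170, 18, 13, 34] [211.7 178.3] [ 0.5141 -0.2733]
[182, 172, 5, 4, 9] [183.7 173.8] [ 0.5111 -0.3508]
[228, 172, 4, 7, 12] [229.2 175.3] [ 0.4938 -0.2322]
[174, 176, 6, 6, 10] [176.3 178.7] [ 0.5333 -0.3626]
[224, 179, 3, 2, 4] [224.8 179.8] [ 0.5132 -0.2381]
top salmon
[326, 141, 6, 19, 76] [328.4 149.3] [0.7417 0.0039]
[335, 199, 4, 4, 12] [336.8 200.7] [ 0.6014 -0.0261]
[305, 200, 7, 7, 44] [307.8 203.2] [0.5898 0.0492]
[285, 214, 3, 4, 11] [285.9 215.4] [0.5536 0.1039]
[315, 219, 5, 5, 21] [317. 221.] [0.544  0.0223]
[340, 233, 7, 8, 40] [343.1 236.4] [ 0.5081 -0.0473]
[323, 250, 4, 5, 16] [324.5 252. ] [ 0.4647 -0.0019]
top blue
[406, 242, 28, 26, 581] [419.5 255.1] [ 0.4812 -0.2583]
[448, 256, 23, 18, 316] [458.9 265.1] [ 0.4611 -0.3639]
[404, 286, 40, 37, 1129] [424.2 304.3] [ 0.3522 -0.2725]
```

```bash
cat >> h.py <<'E'
def down(deg):
    c,s=np.cos(np.radians(deg)),np.sin(np.radians(deg))
    return R.from_matrix(np.array([[c,s,0],[s,-c,0],[0,0,-1.]])).as_quat()
P={"A":(.600,-.028),"B":(.552,.1025),"C":(.4625,-.0035)}; CEN=np.array([.538,.0237]); TUM=(.481,-.258)
E
python3 - <<'E'
from h import *
for nm,p,z in [("cen",CEN,.33),("A",P["A"],.15),("B",P["B"],.15),("C",P["C"],.15),("Cg",P["C"],.1),("T",TUM,.1),("T",TUM,.2)]:
  for psi in range(-180,180,30):
    q=env.ik([*p,z],down(psi))
    if q is not None: print(nm,z,psi,np.round(q,2))
for k in P: print(k,np.degrees(np.arctan2(*(np.array(P[k])-CEN)[::-1])))
E
```

```text
cen 0.33 -180 [ 0.6   0.31 -0.86  1.72  0.25  1.23  1.25]
cen 0.33 -150 [ 0.85  0.51 -1.3   1.7   0.51  1.32  1.55]
cen 0.33 -120 [ 0.85  0.51 -1.3   1.7   0.51  1.32  2.07]
cen 0.33 -90 [ 0.85  0.51 -1.3   1.7   0.51  1.32  2.6 ]
cen 0.33 -60 [ 0.17  0.21 -0.32  1.74  0.07  1.2  -2.79]
cen 0.33 -30 [ 0.24  0.22 -0.4   1.74  0.09  1.2  -2.28]
cen 0.33 0 [ 0.3   0.23 -0.47  1.73  0.11  1.2  -1.78]
cen 0.33 30 [ 0.35  0.24 -0.54  1.73  0.13  1.21 -1.27]
cen 0.33 60 [ 0.39  0.25 -0.59  1.73  0.15  1.21 -0.76]
cen 0.33 90 [ 0.43  0.26 -0.64  1.72  0.16  1.21 -0.25]
cen 0.33 120 [ 0.47  0.27 -0.69  1.72  0.18  1.22  0.26]
cen 0.33 150 [ 0.51  0.28 -0.74  1.72  0.2   1.22  0.77]
A 0.15 -180 [ 0.5   0.59 -0.7   1.76  0.46  0.96  1.19]
A 0.15 -150 [ 0.83  0.96 -1.33  1.74  0.98  1.28  1.34]
A 0.15 -120 [ 0.83  0.96 -1.33  1.74  0.98  1.28  1.87]
A 0.15 -90 [-0.86  0.92  1.34  1.85 -0.97  1.22 -2.34]
A 0.15 -60 [ 0.    0.48 -0.02  1.8   0.01  0.87 -2.64]
A 0.15 -30 [ 0.09  0.48 -0.13  1.79  0.08  0.87 -2.17]
A 0.15 0 [ 0.17  0.49 -0.23  1.78  0.14  0.88 -1.7 ]
A 0.15 30 [ 0.28  0.52 -0.39  1.
[... 2867 characters left out ...]
180 [ 0.96  0.42 -0.67  1.86  0.31  0.97  1.73]
T 0.2 -150 [ 1.35  0.76 -1.32  1.84  0.79  1.21  1.86]
T 0.2 -120 [ 1.35  0.76 -1.32  1.84  0.79  1.21  2.39]
T 0.2 -90 [ 0.26  0.33  0.21  1.9  -0.08  0.92 -2.63]
T 0.2 -60 [ 0.34  0.33  0.11  1.9  -0.04  0.92 -2.15]
T 0.2 -30 [ 0.42  0.33  0.01  1.89 -0.    0.92 -1.66]
T 0.2 0 [ 0.5   0.33 -0.09  1.89  0.04  0.92 -1.17]
T 0.2 30 [ 0.58  0.34 -0.18  1.88  0.07  0.93 -0.68]
T 0.2 60 [ 0.66  0.35 -0.28  1.88  0.12  0.93 -0.2 ]
T 0.2 90 [ 0.74  0.36 -0.38  1.87  0.17  0.94  0.29]
T 0.2 120 [ 0.82  0.38 -0.47  1.86  0.21  0.95  0.77]
T 0.2 150 [ 0.89  0.4  -0.57  1.86  0.26  0.96  1.26]
A -39.8237458036344
B 79.92566726989722
C -160.18768843972003
```

```bash
python3 - <<'E'
from h import *
t=env.read_time()
env.reach([*CEN,.34],down(40)); print("reach",env.read_time()-t); t=env.read_time()
env.close_gripper(); print("close",env.read_time()-t,env.read_grip_width())
d=wristT(); save(d,"w1.png",1.6)
print(env.read_eef_pos(), env.read_force())
for s,c in blobs(salmon(d["image"]),30): print(s,c,plane(d,c,.152).round(4)[:2])
print(env.read_time())
E
```

```text
reach 2.4083
close 0.7666999999999997 -0.00015095046323721273
[0.5379902  0.02373967 0.33999463] [ 0.25485155 -0.32794973  0.0218768 ]
[255, 90, 11, 12, 102] [259.8  95.1] [0.5556 0.1036]
[397, 144, 11, 10, 83] [402.1 148.2] [ 0.6034 -0.0287]
[349, 183, 16, 15, 170] [356.3 189.6] [ 0.545  -0.0231]
3.475
```

View pics/w1.png

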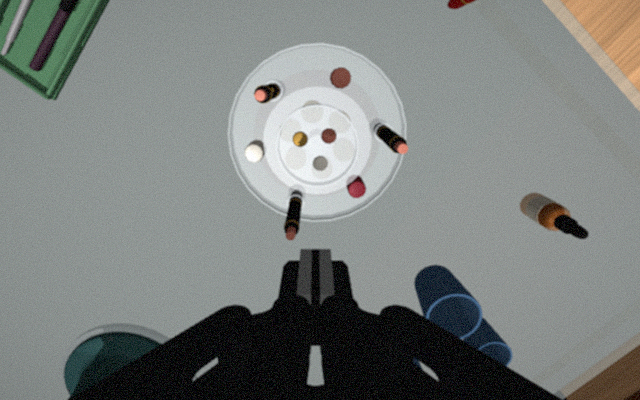

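The wrist view shows the three button tops at about (402,148) for A, (261,95) for B and (291,232) for C, which is in shadow. The gripper is shut.

```bash
python3 - <<'E'
from h import *
d=wristT(); im=d["image"]; h=cv2.cvtColor(im,cv2.COLOR_RGB2HSV)
m=((h[...,0]<12)|(h[...,0]>172))&(h[...,1]>70)&(h[...,2]>45)
W={}
for s,c in blobs(m,25):
    print(s,c,plane(d,c,.157).round(4)[:2])
    for k in P:
        p=plane(d,c,.157)[:2]
        if np.linalg.norm(p-P[k])<.012: W[k]=p
t=env.get_image("top")
for k,uv in {"A":(336.8,200.7),"B":(285.9,215.4),"C":(324.5,252)}.items(): print(k,plane(t,uv,.154).round(4),W.get(k))
ks=sorted(W); a=np.array([W[k] for k in ks]); c=a.mean(0); print(c,np.linalg.norm(a-c,axis=1), np.degrees(np.arctan2((a-c)[:,1],(a-c)[:,0])))
E
```

```text
[448, 0, 18, 9, 111] [455.5   3.9] [0.7172 0.0237]
[331, 68, 19, 20, 296] [340.2  77.4] [0.6133 0.0584]
[254, 89, 13, 13, 126] [260.2  94.9] [0.5566 0.1031]
[322, 129, 14, 14, 144] [328.4 135.6] [0.5681 0.0332]
[395, 142, 13, 12, 114] [401.2 147.6] [ 0.6032 -0.026 ]
[348, 181, 17, 17, 227] [356.3 188.8] [ 0.5465 -0.021 ]
[286, 227, 10, 13, 93] [290.6 233.4] [ 0.4686 -0.002 ]
A [ 0.6009 -0.026   0.154 ] [ 0.60318851 -0.02598924]
B [0.5532 0.1037 0.154 ] [0.5566104  0.10307951]
C [ 0.4645 -0.0019  0.154 ] [ 0.4686346 -0.0019688]
[0.54281117 0.02504049] [0.0790535  0.07924965 0.0789409 ] [ -40.20383396   79.97234056 -159.99234469]
```

```bash
cat >> h.py <<'E'
PP={"A":(.6018,-.0265),"B":(.5545,.103),"C":(.466,-.002)}
def press(k,psi=40):
    x,y=PP[k]; t0=env.read_time()
    env.reach([x,y,.185],down(psi)); t1=env.read_time()
    env.move_straight([x,y,.163],rate=.1); env.hold(.1); f0=env.read_force()[2]; log=[]
    z=.151
    env.move_straight([x,y,z],rate=.06); f=env.read_force()[2]-f0; log.append((z,round(f,1)))
    while f<9 and z>.1435:
        z-=.0005 if f>3 else .001
        env.move_straight([x,y,z],rate=.03); env.hold(.05); f=env.read_force()[2]-f0; log.append((round(z,4),round(f,1), round(env.read_eef_pos()[2],4)))
    env.hold(.2); print(k,"held",env.read_force()[2]-f0)
    zt=env.read_eef_pos()[2]
    up=[]
    for dz in (.003,.0055,.0075,.012):
        env.move_straight([x,y,zt+dz],rate=.05); env.hold(.1); up.append((dz,round(env.read_force()[2]-f0,2)))
    print(log); print(up); print("time",t1-t0,env.read_time()-t0,env.read_time(), f0)
E
python3 - <<'E'
from h import *
press("A")
E
```

```text
A held 9.837121443955901
[(0.151, np.float64(3.0)), (0.15, np.float64(2.9), np.float64(0.1502)), (0.149, np.float64(4.1), np.float64(0.1491)), (0.1485, np.float64(5.9), np.float64(0.1491)), (0.148, np.float64(6.5), np.float64(0.149)), (0.1475, np.float64(9.2), np.float64(0.1489))]
[(0.003, np.float64(3.24)), (0.0055, np.float64(2.1)), (0.0075, np.float64(1.28)), (0.012, np.float64(0.17))]
time 0.7332999999999998 4.6499999999999995 8.225 0.023164587531178837
```

A is faulty: its button pushed back all the way up. I'll still press B and C.

```bash
python3 - <<'E'
from h import *
press("B")
env.move_straight([*PP["B"],.19],rate=.2)
press("C")
d=wristT(); save(d,"w2.png",1.6)
E
```

```text
B held 10.121766882011375
[(0.151, np.float64(2.4)), (0.15, np.float64(4.0), np.float64(0.1503)), (0.1495, np.float64(4.1), np.float64(0.1496)), (0.149, np.float64(4.1), np.float64(0.1491)), (0.1485, np.float64(6.7), np.float64(0.149)), (0.148, np.float64(7.8), np.float64(0.1489)), (0.1475, np.float64(11.0), np.float64(0.1489))]
[(0.003, np.float64(2.79)), (0.0055, np.float64(-0.32)), (0.0075, np.float64(-1.15)), (0.012, np.float64(-0.32))]
time 0.6166999999999998 4.8332999999999995 13.0583 -0.005446193723553414
C held 11.70502838181345
[(0.151, np.float64(2.3)), (0.15, np.float64(2.6), np.float64(0.1502)), (0.149, np.float64(2.7), np.float64(0.1491)), (0.148, np.float64(8.2), np.float64(0.1489)), (0.1475, np.float64(11.1), np.float64(0.1489))]
[(0.003, np.float64(3.07)), (0.0055, np.float64(-0.7)), (0.0075, np.float64(0.57)), (0.012, np.float64(-0.13))]
time 0.6082999999999998 4.225 17.575 0.09043492650935113
```

View pics/w2.png

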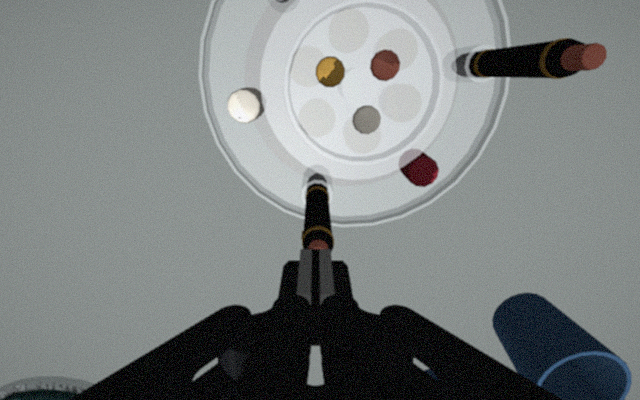

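The force profiles say B and C latched: contact was lost about 5.5 mm up. In the image C at (318,243) has a short button, and A at (590,57) stands tall. Now I'll grasp A.

```bash
python3 - <<'E'
from h import *
x,y=PP["A"]
env.move_straight([*PP["C"],.20],rate=.2)
env.reach([x,y,.235],down(140))
env.gripper_open(); 
d=wristT(); save(d,"w3.png",1.6)
h=cv2.cvtColor(d["image"],cv2.COLOR_RGB2HSV)
m=((h[...,0]<12)|(h[...,0]>172))&(h[...,1]>70)&(h[...,2]>45)
for s,c in blobs(m,60): print(s,c,plane(d,c,.156).round(4)[:2])
t=env.get_image("top"); s=env.get_image("scene")
for n,dd in (("top",t),("scene",s)):
    for b,c in blobs(salmon(dd["image"]),5):
        p=plane(dd,c,.153)[:2]
        if np.linalg.norm(p-[x,y])<.015: print(n,b,c,p.round(4))
print(env.read_time())
E
```

```text
[188, 0, 19, 20, 288] [196.9   9. ] [ 0.4685 -0.0019]
[427, 0, 21, 20, 320] [437.1   9.6] [0.5555 0.1013]
[319, 90, 21, 21, 337] [328.8  99.8] [0.5543 0.0236]
[376, 111, 29, 28, 537] [390.6 124.7] [0.5906 0.0435]
[232, 113, 22, 25, 355] [243.2 123.9] [ 0.5314 -0.0262]
[310, 196, 15, 19, 212] [316.7 205.4] [ 0.6021 -0.0259]
top [335, 200, 4, 3, 10] [336.8 201. ] [ 0.6004 -0.0261]
scene [295, 194, 4, 3, 8] [296.5 194.8] [ 0.6017 -0.0295]
20.3333
```

View pics/w3.png

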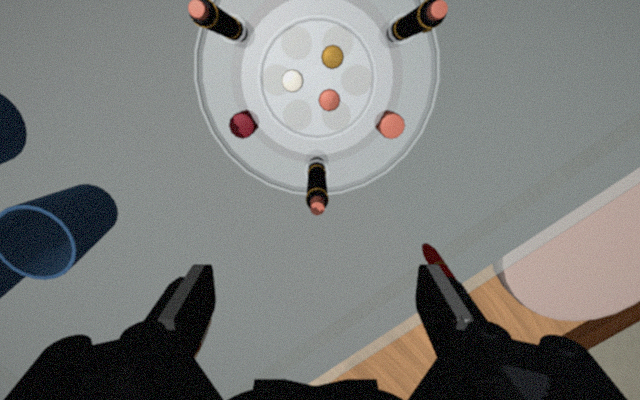

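Pen A is centred between the open jaws at (317,205), and the tumbler rim shows at (35,242).

```bash
python3 - <<'E'
from h import *
x,y=.6018,-.0263
d=wristT(); print("tumbler wrist",plane(d,(35,242),.088)); t=env.get_image("top"); print("top", plane(t,(420.8,255),.088), plane(t,(419.5,255.1),.075))
env.move_straight([x,y,.1033],rate=.12)
print(env.read_force())
env.close_gripper(); print("w",env.read_grip_width())
env.move_straight([x,y,.205],rate=.1)
print(env.read_force(),env.read_eef_pos(),env.read_time())
save(wristT(),"w4.png",1.6); s=env.get_image("scene"); 
cv2.imwrite("pics/s4.png",cv2.resize(cv2.convertScaleAbs(s["image"][110:270,160:400,::-1],alpha=1.6),None,fx=3.3,fy=3.3,interpolation=cv2.INTER_CUBIC))
E
```

```text
tumbler wrist [ 0.48467504 -0.26035499  0.088     ]
top [ 0.48168241 -0.26179245  0.088     ] [ 0.48297165 -0.26118877  0.075     ]
[-0.29366598  0.3502524   0.41472892]
w 0.014688641029897767
[-0.31100272  0.23944773 -0.96738574] [ 0.60128775 -0.02640986  0.2041917 ] 23.5
```

View pics/w4.png

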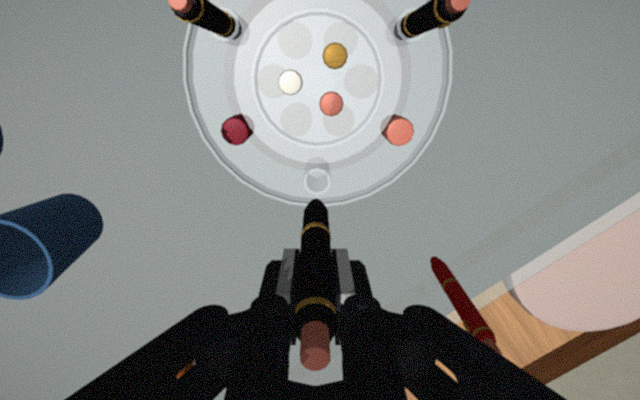

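View pics/s4.png

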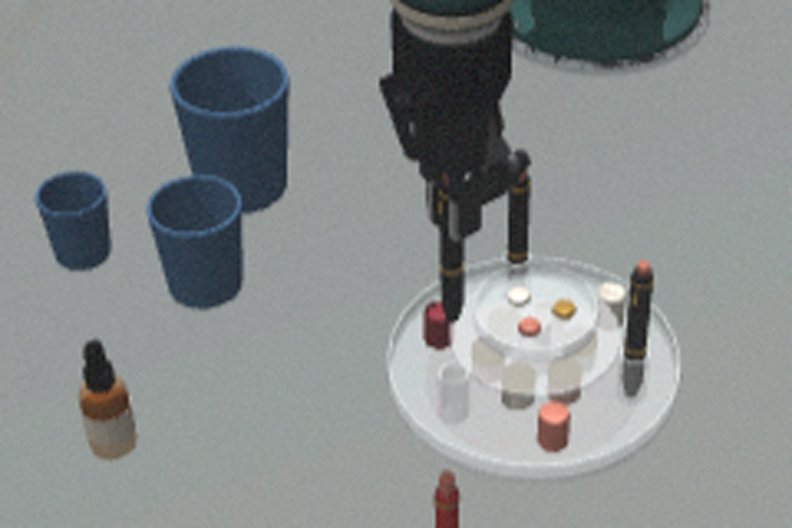

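Pen A is held upright, its tube is empty at (316,180), and B and C are still standing. On to the tumbler.

```bash
python3 - <<'E'
from h import *
s=env.get_image("scene"); print("scene rim",plane(s,(219.1,172.4),.088))
env.move_straight([.483,-.261,.205],rate=.2)
d=wristT(); save(d,"w5.png",1.8); print(env.read_time(),env.read_eef_pos())
E
```

```text
scene rim [ 0.48773461 -0.26168532  0.088     ]
25.1667 [ 0.48361069 -0.25969545  0.20511224]
```

View pics/w5.png

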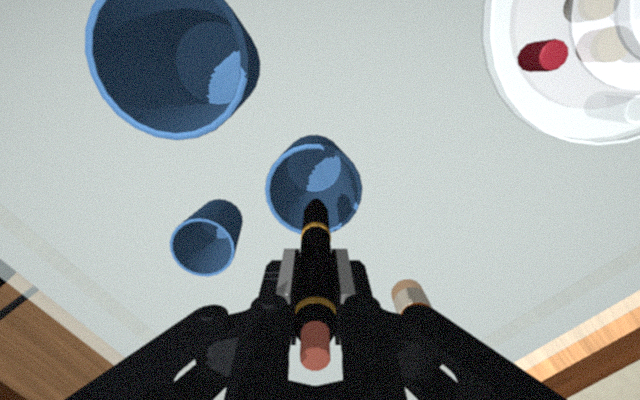

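The middle tumbler's rim centre is at about (313,188), with the pen over it. I'll refine by casting the rim and then lower.

```bash
python3 - <<'E'
from h import *
d=wristT(); p=plane(d,(313,189),.088); print(p, plane(d,(313,141),.088),plane(d,(313,236),.088))
c=np.mean([p[:2],[.4847,-.2604],[.4817,-.2618],[.4877,-.2617]],0); print(c)
env.move_straight([c[0],c[1],.14],rate=.12)
f0=env.read_force()[2]
env.move_straight([c[0],c[1],.0945],rate=.06); env.hold(.15)
print(env.read_force(),f0,env.read_eef_pos(),env.read_time())
save(wristT(),"w6.png",1.8); s=env.get_image("scene"); 
cv2.imwrite("pics/s6.png",cv2.resize(cv2.convertScaleAbs(s["image"][110:270,160:400,::-1],alpha=1.6),None,fx=3.3,fy=3.3,interpolation=cv2.INTER_CUBIC))
E
```

```text
[ 0.48272562 -0.26159646  0.088     ] [ 0.45423544 -0.23768823  0.088     ] [ 0.51327684 -0.28723428  0.088     ]
[ 0.4842064  -0.26137412]
[-0.32597674 -0.57636067 -0.54350188] -0.3340120537899503 [ 0.4845028  -0.26152163  0.09492233] 26.9667
```

View pics/w6.png

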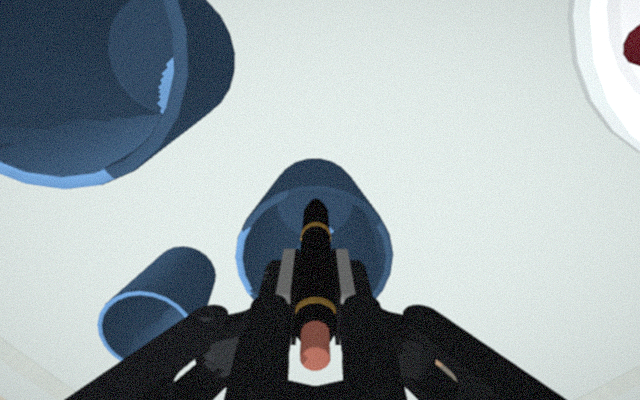

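View pics/s6.png

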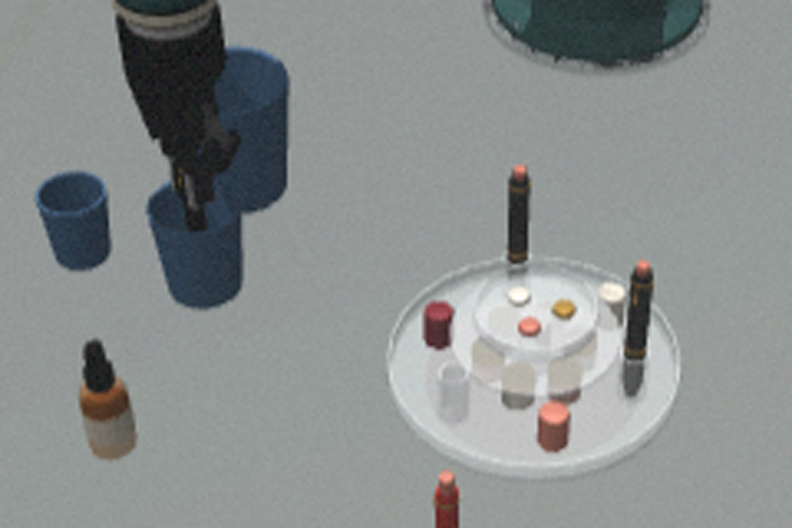

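```bash
python3 - <<'E'
from h import *
p=env.read_eef_pos()
env.gripper_open(); env.hold(.4); print(env.read_force(), env.read_grip_width())
env.move_straight([p[0],p[1],.24],rate=.12)
print(env.read_time())
save(wristT(),"w7.png",1.8); s=env.get_image("scene"); 
cv2.imwrite("pics/s7.png",cv2.resize(cv2.convertScaleAbs(s["image"][110:270,160:400,::-1],alpha=1.6),None,fx=3.3,fy=3.3,interpolation=cv2.INTER_CUBIC))
E
```

```text
[ 0.44725646  0.39669056 -0.21130047] 0.08541739069208877
29.5167
```

View pics/w7.png

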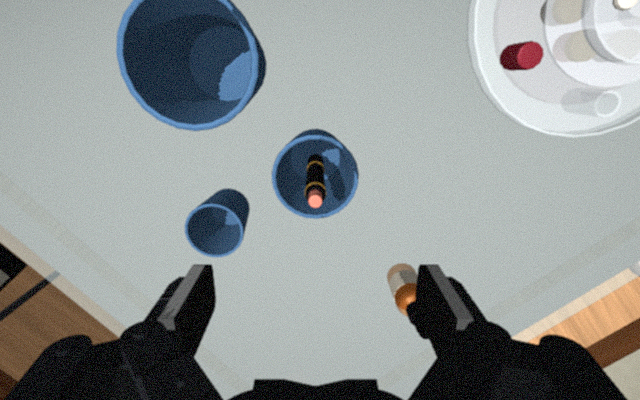

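View pics/s7.png

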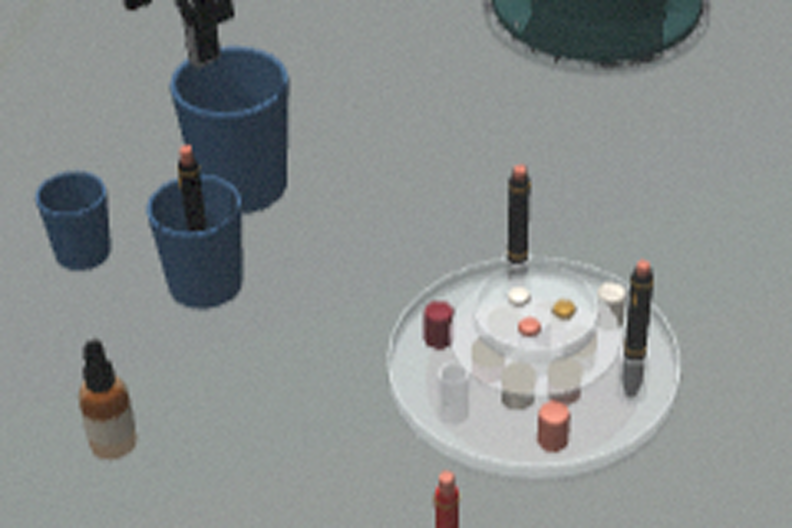

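Pen A now stands in the middle tumbler, button up (wrist (315,200), scene crop (187,155)), and B and C are in the carousel. Before handing in I'll check that nothing is still moving and that the bystanders haven't shifted.

```bash
python3 - <<'E'
from h import *
a=env.get_image("scene")["image"].astype(int); w1=wristT()["image"]; env.hold(1.0); s=env.get_image("scene"); b=s["image"].astype(int); w2=wristT()["image"]
r=np.abs(a-b).max(2)[130:210,190:260]; print("scene diff tumbler",r.max(),"wrist diff",np.abs(w1.astype(int)-w2)[100:230,250:400].max(), "noise elsewhere",np.abs(a-b).max(2)[270:300,100:500].max())
i0=cv2.imread("pics/scene0.png")[:,:,::-1].astype(int)
for nm,(y0,y1,x0,x1) in {"bottle":(205,255,175,210),"tray":(185,250,425,485),"redpen":(245,300,280,310),"bg":(270,300,100,250)}.items(): 
    q=np.abs(cv2.blur(i0.astype(np.float32),(3,3))-cv2.blur(b.astype(np.float32),(3,3)))[y0:y1,x0:x1]; print(nm,q.max().round(1),q.mean().round(2))
print([ (x[0],x[1].tolist()) for x in blobs(salmon(s["image"]),4) if x[0][1]<200 and x[0][1]>140])
k=s["image"][150:215,280:365,::-1]; cv2.imwrite("pics/s8.png",cv2.resize(np.hstack([cv2.convertScaleAbs(np.ascontiguousarray(k),alpha=1.7),cv2.convertScaleAbs(i0[150:215,280:365,::-1].astype(np.uint8),alpha=1.7)]),None,fx=4.6,fy=4.6,interpolation=cv2.INTER_CUBIC))
print(env.read_time())
E
```

```text
scene diff tumbler 37 wrist diff 56 noise elsewhere 8
bottle 5.7 1.54
tray 3.9 1.53
redpen 4.0 1.65
bg 3.9 1.69
[([215, 154, 3, 3, 8], [215.9, 154.9]), ([316, 160, 3, 3, 9], [317.0, 161.0]), ([353, 189, 4, 3, 10], [354.5, 190.2])]
30.8167
```

View pics/s8.png

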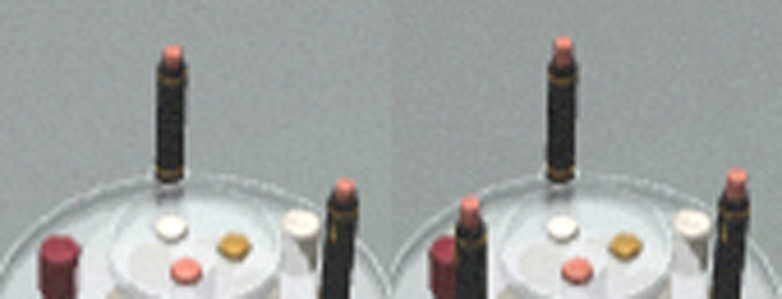

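B's and C's buttons each sit about 2 px lower than at the start, so they stayed down, and the bystanders haven't changed. But the view at the tumbler changed by more than the noise, so I'll look again there.

```bash
python3 - <<'E'
from h import *
pi=None
for i in range(6):
    d=wristT(); im=d["image"].astype(int)
    m=salmon(d["image"]); 
    bb=[(x[1].tolist(),x[0][4]) for x in blobs(m,20) if 250<x[1][0]<400 and 100<x[1][1]<260]
    print(round(env.read_time(),2),bb, None if pi is None else np.abs(im-pi)[100:230,250:400].max()); pi=im
    if i==5: save(d,"w9.png",1.8)
    else: env.hold(.6)
E
```

```text
30.87 [([314.4, 199.2], 160)] None
31.52 [([314.3, 199.1], 164)] 30
32.17 [([314.4, 199.2], 163)] 33
32.82 [([314.4, 199.2], 160)] 30
33.47 [([314.4, 199.1], 162)] 30
34.12 [([314.4, 199.2], 159)] 31
```

View pics/w9.png

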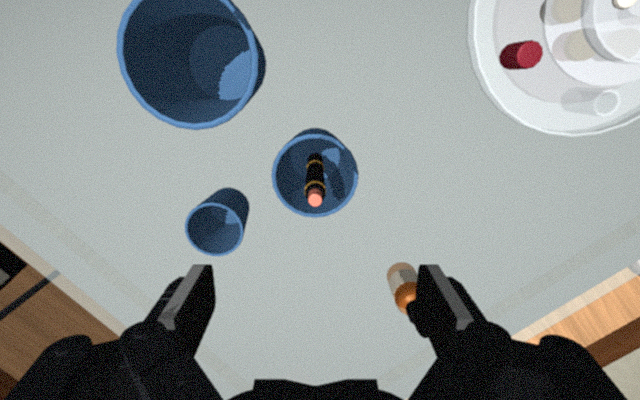

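The pen's button holds at (314.4,199.2) for more than 3 s, so it is still. Handing in.

```bash
python3 - <<'E'
from station import env
env.job_done(); print(env.read_time())
E
```

```text
the job is handed in; nothing more can be done
the job is handed in; nothing more can be done
```

All three eyeliners are tested. The faulty one now stands button end up in the middle-sized blue tumbler, and the two that latched are still in the carousel with their buttons down. I handed the job in at about 34 s.

- **Presses:** I pushed each button to its stop, at tool height about 0.149 m and about 10 N. The pen at (0.60, −0.03) kept pushing back as I let go (2.1 N at 5.5 mm up, 1.3 N at 7.5 mm up), so it is the faulty one. The other two lost contact by 5.5 mm up, so they latched.
- **Last checks:** In the scene image the two latched buttons sit about 2 px lower than at the start. The dropper bottle, the tray with its contents and the red look-alike pen show no change beyond image noise.
- **One check disagreed at first:** An image comparison at the tumbler showed a bigger difference than the background noise. The pen's button then stayed within 0.1 px in six wrist images over 3.3 s, so I took it to be at rest. The robot was clear above the tumbler, touching nothing.

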